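# Reverse the sample vials into the imaging rack

## Robot

A 6-joint arm with a two-finger parallel gripper is mounted at the origin on the work surface. World frame = base frame: x ahead of the robot, y to its left, z up, the work surface at z = 0. Lengths are in mm, angles in rad, forces in N, time in s.
With the tool pointing down it reaches from about 275 to 750 mm from the base axis. Payload 10.2 kg.
Tool frame: the origin (TCP) lies midway between the tips of the shut fingers; the grasp point (between the pads) lies 19 mm behind it; z points along the fingers, y is the line along which they close (so a half turn about z gives the same grasp; the last joint's range is limited). The gripper opens to 85 mm and grips with 20 to 120 N. Pads are 22 mm wide; open, the fingers measure 114 mm over their backs; the gripper's body (76 mm by 85 mm) begins 54 mm behind the grasp point. The pads swing forward as they close: fully open they stand 13 mm farther back than shut.
Start: joints at [1.124, 0.313, 1.498, -0, 1.331, -0.223], TCP at [116.529, 511.91, 231.294] pointing down, gripper open.
Joint ranges: [-2.94, 2.94], [-0.97, 2.17], [0.19, 2.56], [-1.23, 4.37], [0.02, 3.11], [-2.88, 2.88]. Speed limits (rad/s): [2.39, 2.39, 3.01, 3.14, 3.14, 3.14].

## Interface

Orientations are given as a 3x3 rotation matrix whose columns are the frame's x, y, z axes.
In Python, from plant import env gives the robot as it stands. Calls block until the motion is done:
- env.move_ptp(position, orientation): joint-space move of the TCP to a pose.
- env.line_to(position, rotation=None, rate=150, contact_N=None): straight line of the TCP; rotation=None keeps the orientation; rate is the mean speed in mm/s. With contact_N (N) it stops when the force on the tool has changed by that much, and returns True; else False.
- env.move_j(angles): joint-space move.
- env.grip(opening, grasp_force=None): finger opening in mm; grasp_force is the grip in N (None keeps the last); returns when the fingers have stopped.
- env.hold(seconds).
- env.inverse_kinematics(position, orientation): joint angles nearest the present ones, or None.
- env.get_image(name): name is "side" or "top"; returns the picture (420x560x3 uint8, blue, green, red); there is no depth.
- env.camera_info(name): a dict with "mtx" (3x3 intrinsics, pixels), "extrinsics" (4x4, takes a point from camera to world coordinates). Camera axes: x right, y up, looking along -z (the intrinsics and any distortion apply to the point x, -y, -z); pixel columns grow to the right and rows downward; lengths in mm; the calibration is good to about 2 mm. A picture is of the moment at which its call begins. camera_info takes no time and is no camera call.
A pose or a line that the arm cannot do raises env.PlanningError and nothing moves.
- env.hand_in(): hands the job in; it is judged then, once.
Readings, each from a call of its own:
- env.current_clock(): time.
- env.current_joint_positions(): joint angles.
- env.current_qvel(): joint speeds.
- env.current_joint_efforts(): joint torques, N m.
- env.current_ee_pos(): TCP position.
- env.current_orientation(): TCP orientation.
- env.current_ft_force(): force on the tool from outside, world axes, zero at the start.
- env.current_ft_torque(): the same for the moment, N m.
- env.current_width(): finger opening in mm.
- env.current_gripper_force(): force on a finger pad.
Only numpy, scipy, OpenCV 4.12 (cv2) and the standard library are available. Lean on these libraries where they do the work, as an engineer would, in place of code of your own. Each camera call takes 0.05 s, during which the arm holds its last target. There are 200 camera calls.

## Task

The imaging camera reads its rack from the other end, so move the four sample vials from the white rack into the black rack in reverse order: seen from the robot, the vial that stands leftmost in the white rack goes into the rightmost pocket of the black rack, and so on, until the rightmost stands leftmost. Stand each vial upright on the floor of its pocket, one vial to a pocket; set them down rather than drop them, never tip one over, and leave the small amber bottle standing where it is between the racks.

Things in the scene. Friction and masses are not known exactly. Their poses are not given: they have to be found in the camera images.
- vial_red: loose sample vial, white, with red screw cap and red band; upright, 85 mm tall, 30 to 65 g; body 28 mm across, cap 30 mm across and 22 mm tall (63 to 85 mm above the underside). Origin: centre of its underside; z up its axis.
- vial_blue: loose sample vial, white, with blue screw cap and blue band; upright, 85 mm tall, 30 to 65 g; body 28 mm across, cap 30 mm across and 22 mm tall (63 to 85 mm above the underside). Origin: centre of its underside; z up its axis.
- vial_green: loose sample vial, white, with green screw cap and green band; upright, 85 mm tall, 30 to 65 g; body 28 mm across, cap 30 mm across and 22 mm tall (63 to 85 mm above the underside). Origin: centre of its underside; z up its axis.
- vial_yellow: loose sample vial, white, with yellow screw cap and yellow band; upright, 85 mm tall, 30 to 65 g; body 28 mm across, cap 30 mm across and 22 mm tall (63 to 85 mm above the underside). Origin: centre of its underside; z up its axis.
- tag_red: red tag, 18 x 34 x 6 mm, fixed on the front ledge of the fixed white rack; at the start the red vial stands in the pocket 39 mm behind it (along its +x). Origin: centre of its underside, 14 mm above the bench; y runs along the white rack to the robot's left. White rack: four 44 mm square pockets 50 mm apart, floor 6 mm, wall tops 26 mm above the bench.
- tag_blue: blue tag, 18 x 34 x 6 mm, fixed on the front ledge of the fixed white rack; at the start the blue vial stands in the pocket 39 mm behind it (along its +x). Origin: centre of its underside, 14 mm above the bench; y runs along the white rack to the robot's left. White rack: four 44 mm square pockets 50 mm apart, floor 6 mm, wall tops 26 mm above the bench.
- tag_green: green tag, 18 x 34 x 6 mm, fixed on the front ledge of the fixed white rack; at the start the green vial stands in the pocket 39 mm behind it (along its +x). Origin: centre of its underside, 14 mm above the bench; y runs along the white rack to the robot's left. White rack: four 44 mm square pockets 50 mm apart, floor 6 mm, wall tops 26 mm above the bench.
- tag_yellow: yellow tag, 18 x 34 x 6 mm, fixed on the front ledge of the fixed white rack; at the start the yellow vial stands in the pocket 39 mm behind it (along its +x). Origin: centre of its underside, 14 mm above the bench; y runs along the white rack to the robot's left. White rack: four 44 mm square pockets 50 mm apart, floor 6 mm, wall tops 26 mm above the bench.
- dark_rack: black rack with grey pocket floors, fixed, empty at the start: 56 (x) by 206 mm (y), a row of four open 44 mm square pockets centred at x = 0, y = -75, -25, 25, 75 mm; pocket floor 6 mm, tops of the 6 mm thick walls 26 mm above the origin. Origin: centre of its underside, on the bench; y along the row to the robot's left (turned at most 0.3 rad), z up.
- amber_bottle: loose bystander: small amber glass bottle with black cap, 32 mm across, 75 mm tall, standing between the two racks. Origin: centre of its underside.
Mind the look-alikes: they are no part of the job. Leave any purple look-alike of the vial_blue alone. What is shaped like the vial_green but purple is not meant.

How it is judged (in metres and radians):
At the end, for the whole second after the job is handed in: Each vial stands in its own black pocket, within 13 mm of its centre in x and y, underside within 4 mm of the floor, tilt below 0.15 rad, at rest, released; left to right in reverse order of the coloured tags; amber bottle upright, moved under 20 mm (x of vial_red in the frame of dark_rack between -0.013 and 0.013 m and z of vial_red in the frame of dark_rack between 0.002 and 0.01 m and (y of vial_red in the frame of dark_rack between -0.088 and -0.062 m or y of vial_red in the frame of dark_rack between -0.038 and -0.012 m or y of vial_red in the frame of dark_rack between 0.012 and 0.038 m or y of vial_red in the frame of dark_rack between 0.062 and 0.088 m) and angle between each of vial_red, vial_blue, vial_green, vial_yellow's own z axis and vertical below 0.15 rad and linear speed of each of vial_red, vial_blue, vial_green, vial_yellow below 0.03 m/s and contact force between each of vial_red, vial_blue, vial_green, vial_yellow and the fingers below 0.1 N and x of vial_blue in the frame of dark_rack between -0.013 and 0.013 m and z of vial_blue in the frame of dark_rack between 0.002 and 0.01 m and (y of vial_blue in the frame of dark_rack between -0.088 and -0.062 m or y of vial_blue in the frame of dark_rack between -0.038 and -0.012 m or y of vial_blue in the frame of dark_rack between 0.012 and 0.038 m or y of vial_blue in the frame of dark_rack between 0.062 and 0.088 m) and x of vial_green in the frame of dark_rack between -0.013 and 0.013 m and z of vial_green in the frame of dark_rack between 0.002 and 0.01 m and (y of vial_green in the frame of dark_rack between -0.088 and -0.062 m or y of vial_green in the frame of dark_rack between -0.038 and -0.012 m or y of vial_green in the frame of dark_rack between 0.012 and 0.038 m or y of vial_green in the frame of dark_rack between 0.062 and 0.088 m) and x of vial_yellow in the frame of dark_rack between -0.013 and 0.013 m and z of vial_yellow in the frame of dark_rack between 0.002 and 0.01 m and (y of vial_yellow in the frame of dark_rack between -0.088 and -0.062 m or y of vial_yellow in the frame of dark_rack between -0.038 and -0.012 m or y of vial_yellow in the frame of dark_rack between 0.012 and 0.038 m or y of vial_yellow in the frame of dark_rack between 0.062 and 0.088 m) and ((y of tag_blue in the frame of tag_red above 0 m and ((y of vial_blue in the frame of dark_rack below -0.05 m and y of vial_red in the frame of dark_rack above -0.05 m) or (y of vial_blue in the frame of dark_rack below 0 m and y of vial_red in the frame of dark_rack above 0 m) or (y of vial_blue in the frame of dark_rack below 0.05 m and y of vial_red in the frame of dark_rack above 0.05 m))) or (y of tag_blue in the frame of tag_red below 0 m and ((y of vial_red in the frame of dark_rack below -0.05 m and y of vial_blue in the frame of dark_rack above -0.05 m) or (y of vial_red in the frame of dark_rack below 0 m and y of vial_blue in the frame of dark_rack above 0 m) or (y of vial_red in the frame of dark_rack below 0.05 m and y of vial_blue in the frame of dark_rack above 0.05 m)))) and ((y of tag_green in the frame of tag_red above 0 m and ((y of vial_green in the frame of dark_rack below -0.05 m and y of vial_red in the frame of dark_rack above -0.05 m) or (y of vial_green in the frame of dark_rack below 0 m and y of vial_red in the frame of dark_rack above 0 m) or (y of vial_green in the frame of dark_rack below 0.05 m and y of vial_red in the frame of dark_rack above 0.05 m))) or (y of tag_green in the frame of tag_red below 0 m and ((y of vial_red in the frame of dark_rack below -0.05 m and y of vial_green in the frame of dark_rack above -0.05 m) or (y of vial_red in the frame of dark_rack below 0 m and y of vial_green in the frame of dark_rack above 0 m) or (y of vial_red in the frame of dark_rack below 0.05 m and y of vial_green in the frame of dark_rack above 0.05 m)))) and ((y of tag_green in the frame of tag_blue above 0 m and ((y of vial_green in the frame of dark_rack below -0.05 m and y of vial_blue in the frame of dark_rack above -0.05 m) or (y of vial_green in the frame of dark_rack below 0 m and y of vial_blue in the frame of dark_rack above 0 m) or (y of vial_green in the frame of dark_rack below 0.05 m and y of vial_blue in the frame of dark_rack above 0.05 m))) or (y of tag_green in the frame of tag_blue below 0 m and ((y of vial_blue in the frame of dark_rack below -0.05 m and y of vial_green in the frame of dark_rack above -0.05 m) or (y of vial_blue in the frame of dark_rack below 0 m and y of vial_green in the frame of dark_rack above 0 m) or (y of vial_blue in the frame of dark_rack below 0.05 m and y of vial_green in the frame of dark_rack above 0.05 m)))) and ((y of tag_yellow in the frame of tag_red above 0 m and ((y of vial_yellow in the frame of dark_rack below -0.05 m and y of vial_red in the frame of dark_rack above -0.05 m) or (y of vial_yellow in the frame of dark_rack below 0 m and y of vial_red in the frame of dark_rack above 0 m) or (y of vial_yellow in the frame of dark_rack below 0.05 m and y of vial_red in the frame of dark_rack above 0.05 m))) or (y of tag_yellow in the frame of tag_red below 0 m and ((y of vial_red in the frame of dark_rack below -0.05 m and y of vial_yellow in the frame of dark_rack above -0.05 m) or (y of vial_red in the frame of dark_rack below 0 m and y of vial_yellow in the frame of dark_rack above 0 m) or (y of vial_red in the frame of dark_rack below 0.05 m and y of vial_yellow in the frame of dark_rack above 0.05 m)))) and ((y of tag_yellow in the frame of tag_blue above 0 m and ((y of vial_yellow in the frame of dark_rack below -0.05 m and y of vial_blue in the frame of dark_rack above -0.05 m) or (y of vial_yellow in the frame of dark_rack below 0 m and y of vial_blue in the frame of dark_rack above 0 m) or (y of vial_yellow in the frame of dark_rack below 0.05 m and y of vial_blue in the frame of dark_rack above 0.05 m))) or (y of tag_yellow in the frame of tag_blue below 0 m and ((y of vial_blue in the frame of dark_rack below -0.05 m and y of vial_yellow in the frame of dark_rack above -0.05 m) or (y of vial_blue in the frame of dark_rack below 0 m and y of vial_yellow in the frame of dark_rack above 0 m) or (y of vial_blue in the frame of dark_rack below 0.05 m and y of vial_yellow in the frame of dark_rack above 0.05 m)))) and ((y of tag_yellow in the frame of tag_green above 0 m and ((y of vial_yellow in the frame of dark_rack below -0.05 m and y of vial_green in the frame of dark_rack above -0.05 m) or (y of vial_yellow in the frame of dark_rack below 0 m and y of vial_green in the frame of dark_rack above 0 m) or (y of vial_yellow in the frame of dark_rack below 0.05 m and y of vial_green in the frame of dark_rack above 0.05 m))) or (y of tag_yellow in the frame of tag_green below 0 m and ((y of vial_green in the frame of dark_rack below -0.05 m and y of vial_yellow in the frame of dark_rack above -0.05 m) or (y of vial_green in the frame of dark_rack below 0 m and y of vial_yellow in the frame of dark_rack above 0 m) or (y of vial_green in the frame of dark_rack below 0.05 m and y of vial_yellow in the frame of dark_rack above 0.05 m)))) and not (distance of amber_bottle from where it was at the start of the episode above 0.02 m or angle between amber_bottle's own z axis and vertical above 0.3 rad)); the robot touches nothing.
It fails at once if a vial is tipped over (more than 40 degrees) (angle between any of vial_red, vial_blue, vial_green, vial_yellow's own z axis and vertical above 0.7 rad).
It fails at once if a vial is dropped (falls free faster than 0.7 m/s, about 25 mm) ((linear speed of vial_red above 0.7 m/s and contact force between vial_red and the fingers below 0.1 N) or (linear speed of vial_blue above 0.7 m/s and contact force between vial_blue and the fingers below 0.1 N) or (linear speed of vial_green above 0.7 m/s and contact force between vial_green and the fingers below 0.1 N) or (linear speed of vial_yellow above 0.7 m/s and contact force between vial_yellow and the fingers below 0.1 N)).
It fails at once if the amber bottle is pushed more than 20 mm or tipped (distance of amber_bottle from where it was at the start of the episode above 0.02 m or angle between amber_bottle's own z axis and vertical above 0.3 rad).
It also fails if it takes over 109 s, if anything falls off the work surface, if the arm or the gripper's body presses on something with over 40 N, if the wrist force passes 120 N, or if a joint passes its speed limit or range.

## Working session

There is one attempt and no reset: what is moved stays moved. The work goes in short steps, each a Python script; the robot and the scene stay as the last script left them, time stands still between calls to the robot, and variables do not carry over. Pictures are saved under pics/ and viewed, at most 14 in all, crops included, and the job is handed in when it is done.

```bash
mkdir -p pics
python3 - <<'E'
from plant import env
import cv2
for n in("top","side"):
    cv2.imwrite(f"pics/{n}0.png",env.get_image(n)); c=env.camera_info(n); print(n,c)
E
```

```text
top {'mtx': array([[434.76746717,   0.        , 281.37227583],
       [  0.        , 434.76746717, 212.17997395],
       [  0.        ,   0.        ,   1.        ]]), 'extrinsics': array([[ 1.63269940e-02,  9.82790716e-01, -1.83999557e-01,
         3.65966147e+02],
       [-9.99131117e-01,  2.30939366e-02,  3.46940984e-02,
         9.92757924e+00],
       [ 3.83463120e-02,  1.83273233e-01,  9.82313841e-01,
         8.37988882e+02],
       [ 0.00000000e+00,  0.00000000e+00,  0.00000000e+00,
         1.00000000e+00]])}
side {'mtx': array([[378.98663718,   0.        , 271.54424267],
       [  0.        , 378.98663718, 212.24302538],
       [  0.        ,   0.        ,   1.        ]]), 'extrinsics': array([[ 9.11666979e-01,  2.52355518e-01, -3.24314682e-01,
         2.84908745e+02],
       [-4.10928314e-01,  5.57720809e-01, -7.21169481e-01,
        -5.60932652e+02],
       [-1.11405105e-03,  7.90736487e-01,  6.12155672e-01,
         5.28334703e+02],
       [ 0.00000000e+00,  0.00000000e+00,  0.00000000e+00,
         1.00000000e+00]])}
```

View pics/top0.png

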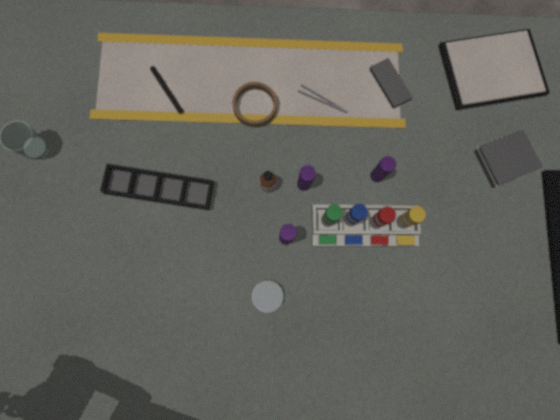

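View pics/side0.png

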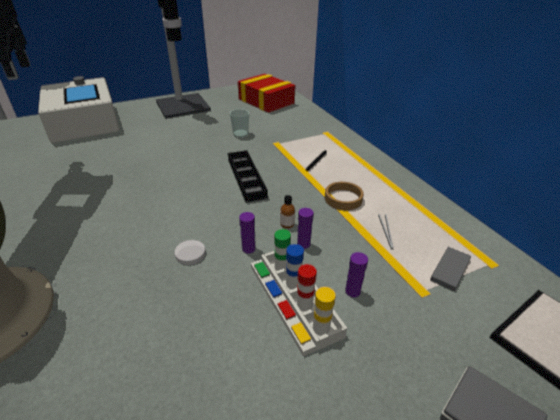

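The top view (up = +x, left = +y) shows the white rack at about (367,225), with green, blue, red and yellow from left to right. The black rack is at (159,187), the amber bottle at (268,180), and purple decoys at (288,233), (307,177) and (385,168). I'll enlarge both racks.

Run:
```python
import cv2
i=cv2.imread("pics/top0.png"); i=cv2.convertScaleAbs(i,alpha=1.8)
cv2.imwrite("pics/c1.png",cv2.resize(i[155:215,95:222],None,fx=6,fy=6,interpolation=2))
cv2.imwrite("pics/c2.png",cv2.resize(i[150:255,270:430],None,fx=5,fy=5,interpolation=2))
```

```text
(no output)
```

View pics/c1.png

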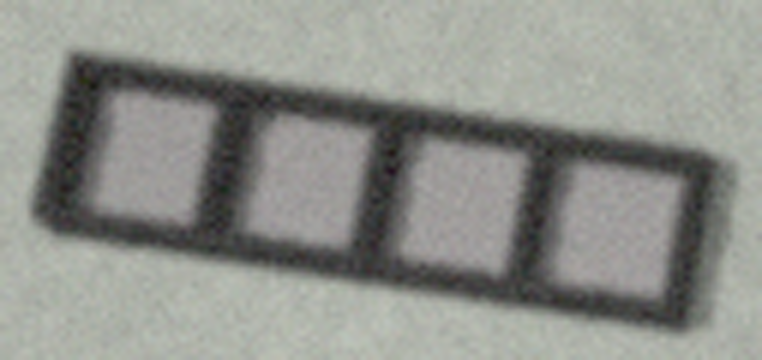

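View pics/c2.png

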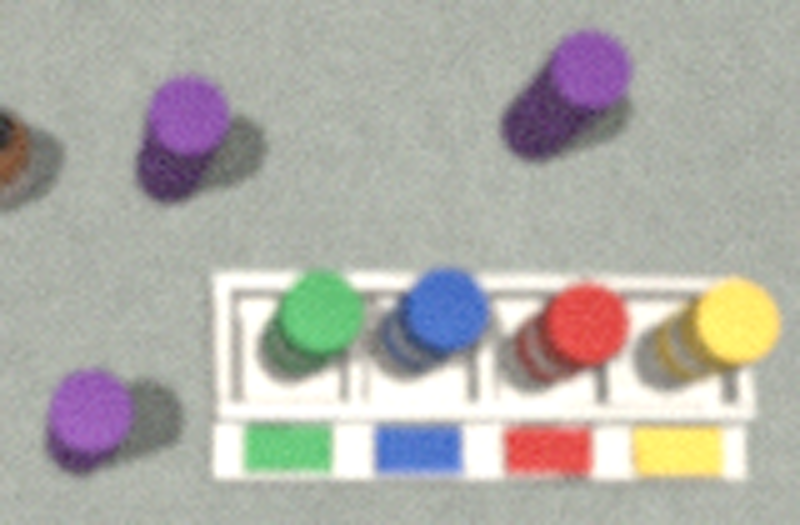

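The crop pixels are: green cap (321,313), blue (446,310), red (586,325), yellow (736,322), and tags at v≈450. The black rack's top corners are (75,55), (712,153), (690,328) and (38,225). Next I convert these to positions.

```bash
cat > h.py <<'E'
import numpy as np
from plant import env
def ray(n,u,v):
    c=env.camera_info(n); K=c["mtx"];T=c["extrinsics"]
    return T[:3,3],T[:3,:3]@[(u-K[0,2])/K[0,0],-(v-K[1,2])/K[1,1],-1]
def pz(u,v,z,n="top"):
    o,d=ray(n,u,v); return o+d*(z-o[2])/d[2]
def Rdown(th):  # tool y along world direction th
    y=np.array([np.cos(th),np.sin(th),0]); z=np.array([0,0,-1.]); return np.c_[np.cross(y,z),y,z]
E
python3 - <<'E'
from h import *
np.set_printoptions(precision=1,suppress=True)
c2=lambda u,v,z: pz(270+(u+.5)/5-.5,150+(v+.5)/5-.5,z)
c1=lambda u,v,z: pz(95+(u+.5)/6-.5,155+(v+.5)/6-.5,z)
for n,p in dict(g=(321,313),b=(446,310),r=(586,325),y=(736,322),pu1=(189,115),pu2=(591,70),pu3=(90,412)).items(): print(n,c2(*p,91 if len(n)<3 else 85))
for p in((289,449),(419,449),(548,450),(678,451)): print("tag",c2(*p,20))
print("amber",pz(268,175,75), "pu1 base",c2(165,180,0))
C=np.array([c1(*p,26) for p in((75,55),(712,153),(690,328),(38,225))]); print(C,C.mean(0))
print([np.linalg.norm(C[i]-C[i-1]) for i in range(4)], [np.arctan2(*(C[i]-C[j])[[1,0]]) for i,j in((0,3),(1,2))], [np.arctan2(-(C[i]-C[j])[0],(C[i]-C[j])[1]) for i,j in((0,1),(3,2))])
print("floors",[c1(*p,6)[:2] for p in((155,157),(307,180),(462,206),(615,231))])
for x,y in((400,-70),(400,-220),(450,280),(450,130)):
  for th in(0,np.pi): print(x,y,th,env.inverse_kinematics([x,y,170],Rdown(th)),env.inverse_kinematics([x,y,57],Rdown(th)) is not None)
E
```

```text
g [ 508.  -108.6   91. ]
b [ 510.1 -152.9   91. ]
r [ 505.9 -202.6   91. ]
y [ 508.2 -256.2   91. ]
pu1 [580.5 -62.3  85. ]
pu2 [ 601.4 -208.8   85. ]
pu3 [472.  -28.1  85. ]
tag [ 468.6 -107.4   20. ]
tag [ 469.7 -157.1   20. ]
tag [ 470.3 -206.7   20. ]
tag [ 471. -257.   20.]
amber [576.9   8.4  75. ] pu1 base [577.7 -61.    0. ]
[[604.4 316.   26. ]
 [577.5 112.9  26. ]
 [520.5 117.2  26. ]
 [548.6 322.6  26. ]] [562.8 217.2  26. ]
[np.float64(56.122928421407416), np.float64(204.93972998132907), np.float64(57.19985144049101), np.float64(207.28205468158976)] [np.float64(-0.11660603078944012), np.float64(-0.0759465821081429)] [np.float64(-0.13128276309592773), np.float64(-0.13608500260285483)]
floors [array([576.7, 295. ]), array([570.3, 245.7]), array([562.9, 195.3]), array([555.8, 145.5])]
400 -70 0 [-0.5  0.1  1.9 -0.   1.1 -0.5] True
400 -70 3.141592653589793 [-0.5  0.1  1.9 -0.   1.1  2.7] True
400 -220 0 [-0.8  0.2  1.8 -0.   1.1 -0.8] True
400 -220 3.141592653589793 [-0.8  0.2  1.8 -0.   1.1  2.4] True
450 280 0 [ 0.3  0.4  1.6 -0.   1.2  0.3] True
450 280 3.141592653589793 [ 0.3  0.4  1.6 -0.   1.2 -2.8] True
450 130 0 [ 0.   0.3  1.8 -0.   1.1  0. ] True
450 130 3.141592653589793 None False
```

```bash
cat >> h.py <<'E'
import cv2
PSI=-0.134; C0=np.array([562.8,217.2]); YA=np.array([-np.sin(PSI),np.cos(PSI)])
def transfer(xy,slot,zg=57,zt=170):
    R=Rdown(0); Rp=Rdown(PSI)
    p=C0+YA*slot
    env.move_ptp([*xy,zt],R); env.grip(50)
    env.line_to([*xy,zg],rate=100)
    env.grip(20,30); print("width",env.current_width(),"F",env.current_gripper_force())
    env.line_to([*xy,zg+6],rate=30); env.line_to([*xy,zt],rate=120); print("w",env.current_width())
    env.move_ptp([*p,zt],Rp)
    env.line_to([*p,zg+6],rate=80)
    print("contact",env.line_to([*p,zg-4],rate=10,contact_N=3),env.current_ee_pos())
    env.hold(.2); env.grip(50); env.line_to([*p,zt],rate=120); print("w",env.current_width(),"t",env.current_clock())
def snap(n,f): cv2.imwrite(f"pics/{f}.png",env.get_image(n))
E
python3 - <<'E'
from h import *
transfer((508.2,-256.2),75); snap("side","s1"); snap("top","t1")
a=cv2.imread("pics/s1.png")[110:360,200:380]; b=cv2.imread("pics/t1.png")[130:255,80:430]
cv2.imwrite("pics/v1.png",cv2.resize(a,None,fx=2.4,fy=2.4)); cv2.imwrite("pics/v2.png",cv2.resize(b,None,fx=2.2,fy=2.2))
E
```

```text
width 29.586535790261568 F 29.472652673721313
w 29.28057955326372
contact True [572.83290415 291.53578756  57.58440371]
w 49.80937662284279 t 12.2833
```

View pics/v1.png

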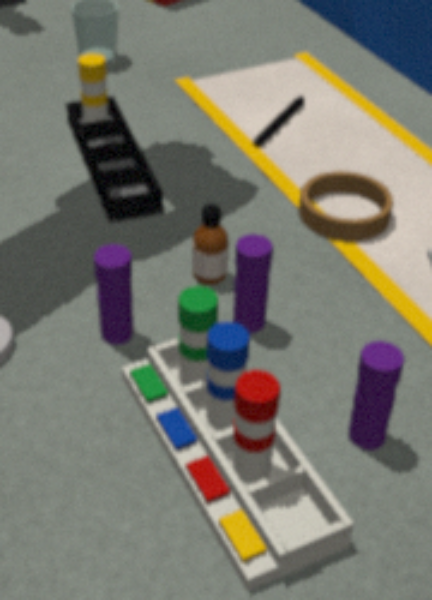

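View pics/v2.png

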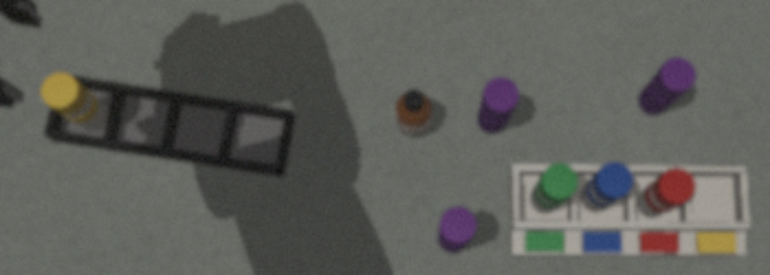

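Yellow stands upright in the leftmost black pocket (v2 cap at (62,91)), and the remaining vials and the bottle haven't moved. I'll check its offset and then carry on with the other three.

Run:
```python
from h import *
q=pz(80+62/2.2,130+91/2.2,91)[:2]; e=q-(C0+YA*75); print("err",e)
if np.linalg.norm(e)<8:
    transfer((505.9,-202.6),25); transfer((510.1,-152.9),-25); transfer((508.0,-108.6),-75)
env.move_ptp([400,60,250],Rdown(0))
snap("side","s2"); snap("top","t2"); print(env.current_clock())
a=cv2.imread("pics/s2.png")[110:360,200:380]; b=cv2.imread("pics/t2.png")[140:240,90:290]
cv2.imwrite("pics/v3.png",cv2.resize(a,None,fx=2.4,fy=2.4)); cv2.imwrite("pics/v4.png",cv2.resize(cv2.convertScaleAbs(b,alpha=1.8),None,fx=4,fy=4,interpolation=2))
```

```text
err [-1.31339723 -3.12804615]
width 29.132935944106396 F 29.490970373153687
w 29.028149553948516
contact True [566.2040889  241.99158295  57.51365024]
w 49.988339040862414 t 22.775
width 29.4832407091931 F 29.547404050827026
w 29.245525648561152
contact True [559.54841277 192.45375803  57.55631457]
w 49.95805546611089 t 32.5167
width 29.024847698078432 F 29.52753245830536
w 29.096129466351027
contact True [552.85256982 142.89046457  57.51760614]
w 50.1302710993025 t 41.625
42.5167
```

View pics/v3.png

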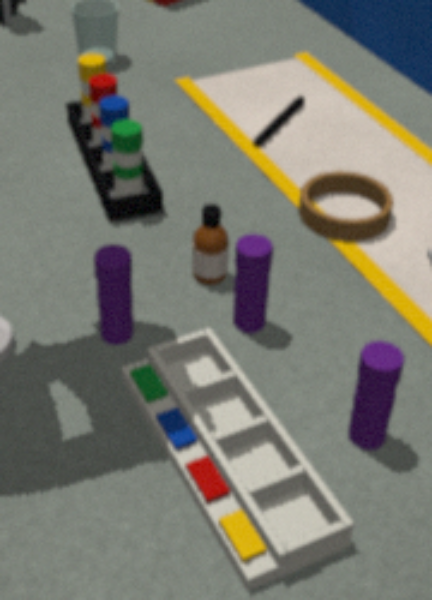

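View pics/v4.png

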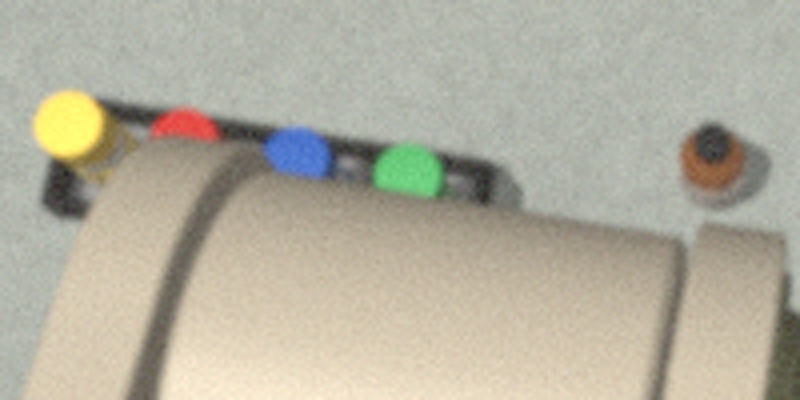

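All four stand upright, in the order yellow, red, blue, green, and the bottle is untouched. The arm hides part of the rack in the top view, so I'll back off and check the offsets.

Run:
```python
from h import *
env.move_ptp([400,-150,250],Rdown(0))
i=env.get_image("top")[150:225,90:225]
cv2.imwrite("pics/v5.png",cv2.resize(cv2.convertScaleAbs(i,alpha=1.8),None,fx=5.5,fy=5.5,interpolation=2))
```

```text
(no output)
```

View pics/v5.png

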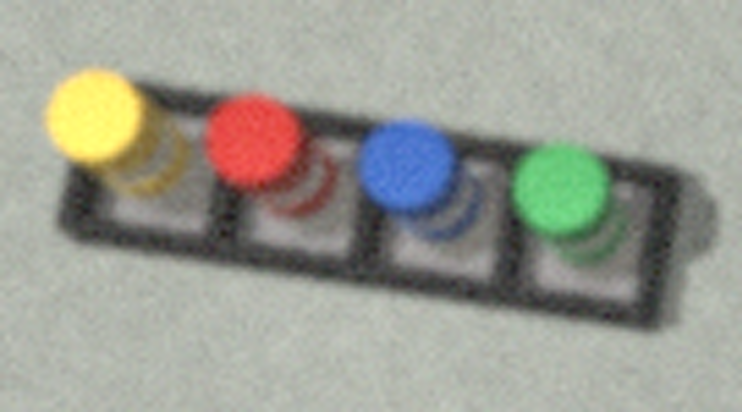

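The caps are at (95,117), (254,140), (408,166) and (561,189). I'll convert these and hand in if they're within tolerance.

Run:
```python
from h import *
ok=True
for (u,v),s in zip(((95,117),(254,140),(408,166),(561,189)),(75,25,-25,-75)):
    d=pz(90+(u+.5)/5.5-.5,150+(v+.5)/5.5-.5,91)[:2]-(C0+YA*s); print(s,d); ok&=np.abs(d).max()<7
if ok: print(env.hand_in(),env.current_clock())
```

```text
75 [-0.4700428  -0.77261511]
25 [-0.00538436 -1.82970388]
-25 [-0.57897101 -1.45313454]
-75 [-0.18281695 -0.75451963]
the job is handed in; nothing more can be done
the job is handed in; nothing more can be done
```

I moved all four vials into the black rack in reverse order (yellow, red, blue, green from the left), each measured within about 2 mm of its pocket centre, left the amber bottle where it was, and handed the job in; no verdict was returned.

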